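# Square a battery pack into the labelling nest

## Robot

A 6-joint arm with a two-finger parallel gripper is mounted at the origin on a cart in front of the work surface, level with it; the furniture and walls round the work are solid. World frame = base frame: x ahead of the robot, y to its left, z up, the work surface at z = 0. Lengths are in mm, angles in rad, forces in N, time in s.
With the tool pointing down it reaches from about 350 to 875 mm from the base axis. Payload 4.2 kg.
Tool frame: the origin (TCP) lies midway between the tips of the shut fingers; the grasp point (between the pads) lies 19 mm behind it; z points along the fingers, y is the line along which they close (so a half turn about z gives the same grasp; the last joint's range is limited). The gripper opens to 85 mm and grips with 20 to 120 N. Pads are 22 mm wide; open, the fingers measure 114 mm over their backs; the gripper's body (76 mm by 85 mm) begins 54 mm behind the grasp point. The pads swing forward as they close: fully open they stand 13 mm farther back than shut.
Start: joints at [0.259, 0.385, 0.008, 0, -1.194, -0.259], TCP at [624.979, 0.025, 231.312] pointing down, gripper open.
Joint ranges: [-3.14, 3.14], [-1.21, 2.06], [-1.07, 1.41], [-3.16, 2.05], [-2.99, -0.16], [-3.1, 3.1]. Speed limits (rad/s): [2.79, 2.79, 3.14, 3.14, 3.14, 3.14].

## Interface

Orientations are given as a unit quaternion [x, y, z, w].
In Python, from bench import arm gives the robot as it stands. The module is installed in compiled form; this text tells all that it offers.
- The arm moves only by the shell command python3 -m handwheel 'ROWS' [OPENING]. ROWS is JSON, a list of rows, each an object of numbers: "x", "y", "z": the shift along the world's x, y, z each as a share of 20 cm, from -1 to 1; "ax", "ay", "az": the turn, a rotation vector about the world's x, y, z each as a share of 90 degrees, from -1 to 1. In form: [{"x": .., "y": .., "z": .., "ax": .., "ay": .., "az": ..}, ...]. A call has exactly 8 rows; each row shifts and turns the commanded pose from where the row before left it; what a row does not reach is not made up. A row lasts 1/10 s, in which the tool goes at most 50 mm and 8.59 degrees, less where a joint would pass 70% of its speed; a pose out of reach is approached as far as the arm can. A call with a number of a shift or a turn outside -1 to 1 is refused whole. A call with a gripper value outside its range is refused whole. OPENING is the opening, from -1 (shut) to 1 (fully open), set as the call begins (- or left out, the last holds). The fingers move at their own pace and stop on an object; the grip force is fixed at half the most. Time passes only in rows, so rows that do not move let the fingers close, or fill a call up. It gives the time, the measured TCP pose, the force, the opening and the grip force at its end, in the units of the state.
- arm.read_state(): the state, without advancing time (a new reading comes with each control period).
- arm.get_image(name): name is "scene" or "side" or "wrist"; returns the picture (420x560x3 uint8, red, green, blue); there is no depth.
- arm.camera_params(name): a dict with "K" (3x3 intrinsics, pixels), "k1" (the pictures are not rectified: a ray, as slopes to the right and down, at radius r is drawn at 1 + k1 r^2 times it, then the intrinsics apply), "position" and "orientation" of the camera in the world. Camera axes: x right, y down, z forward; pixel columns grow to the right and rows downward; lengths in mm; the calibration is good to about 2 mm. A picture is of the moment at which its call begins: read the wrist's pose just before it. camera_params takes no time and is no camera call; for the wrist camera it gives the pose at the moment of the call.
- arm.job_done(): hands the job in; it is judged then, once.
The state is a dict: "clock": time; "joints": joint angles; "joint_vel": joint speeds; "joint_efforts": joint torques, N m; "position": TCP position; "ee_rot": TCP orientation; "contact_force": force on the tool from outside, world axes, zero at the start; "wrist_torque": the same for the moment, N m; "gripper_width": finger opening in mm; "grasp_force": force on a finger pad.
Only numpy, scipy, OpenCV 4.12 (cv2) and the standard library are available. Lean on these libraries where they do the work, as an engineer would, in place of code of your own. Each camera call takes 0.05 s, during which the arm holds its last target. There are 200 camera calls.

## Task

Get the battery pack that lies askew on the metal labelling nest ready for its label, using only pushes with the fingertips. First push it sideways until its long side lies flat against the nest's long rail, still well clear of the pocket, then slide it along the rail into the corner pocket until its front end is fully home against the stop, and let go with it lying square there. Do not pick the pack up or tip it, and leave the other things on the bench where they are.

Things in the scene. Friction and masses are not known exactly. Their poses are not given: they have to be found in the camera images.
- nest: The labelling nest, fixed to the bench: aluminium plate 145 x 220 x 4 mm with dark steel bars standing 12 mm above the plate: a rail 14 mm thick along the whole far long edge, a stop across one end, a short lip. Origin: on the plate's underside; x to the rail, y along the rail away from the stop. The plate spans x -80..65, y -110..110 mm.
- nest_corner (a point): Inside corner where rail and stop meet, on the plate's top face (4 mm above the bench). Axes as the nest's: x points square into the rail (rail face is the plane x = 0), y along the rail out of the pocket (stop face is the plane y = 0), z up. Lane and pocket lie at x < 0, y > 0.
- pocket_mouth (a point): Point on the plate in the middle of the pocket's flared mouth, 45 mm from the stop, 28 mm from the rail; axes as the nest's. The pocket lies between rail, stop and a lip parallel to the rail: 56 mm wide and 30 mm deep, then the lip (12 mm thick, 12 mm high) flares outward up to about 45 mm from the stop. The rear 45 mm of a seated pack sticks out.
- pack_mid (a point): Centre of the blue body (75 x 52 x 9 mm, 0.06 kg, loose) of the pack on the nest. x along the 75 mm to the plain front end, which goes to the stop; thin leads trail 40 mm from the rear (no obstacle); z up. Pressed hard when home it may ride up the finger. It starts clear of the rail, front towards the pocket, up to 15 degrees askew. Seated, its centre is 37.5 mm from the stop, 26 mm from the rail.
- tape_roll: Bystander: roll of black tape, 53 mm across, 19 mm high, lying on the bench just in front of the nest, pocket end. Origin: centre of its underside.
- tweezers: Bystander: tweezers, 126 mm long, 9 mm high, lying on the bench in front of the nest along its front edge. Origin: centre of the underside; y along the length.
- other_pack: Bystander: a second blue battery pack of the same kind, lying on the bench itself to the right of the nest, near the front. Not the one to be moved. Origin: underside, 20 mm from the middle of its body.
- glue_bottle: Bystander: glue bottle with cone nozzle, 31 mm across, 107 mm high, standing at the right near the front of the bench. Origin: centre of its underside.
- label_roll: Bystander: white roll of labels, 56 mm across, 30 mm high, at the right near the front of the bench. Origin: centre of its underside.
- marker: Bystander: marker pen, 135 mm long, 17 mm thick, lying on the bench behind the nest. Origin: centre of the underside; y along the length.

How it is judged:
By the outcome, as a careful person would: the job done as asked, in the order asked, and still so for the second after the job is handed in, with the robot touching nothing.
It also fails if it takes over 67 s, if anything falls off the work surface, if the arm or the gripper's body presses on something with over 40 N, if the wrist force passes 120 N, or if a joint passes its speed limit or range.

## Working session

There is one attempt and no reset: what is moved stays moved. The work goes in short steps, Python scripts to look and compute and a shell command to move; the robot and the scene stay as the last step left them, time stands still between calls to the robot, and variables do not carry over. Pictures are saved under pics/ and viewed, at most 10 in all, crops included, and the job is handed in when it is done.

```bash
mkdir -p pics; cat > h.py <<'E'
import numpy as np, cv2
from scipy.spatial.transform import Rotation as R
from bench import arm
def cam(n):
    p=arm.camera_params(n); return p
def ray(p,uv):
    K=np.array(p["K"],float);k1=p["k1"]
    d=np.array([(uv[0]-K[0,2])/K[0,0],(uv[1]-K[1,2])/K[1,1]]);s=d.copy()
    for _ in range(30): s=d/(1+k1*(s@s))
    r=R.from_quat(p["orientation"]).apply([s[0],s[1],1]); return np.array(p["position"],float),r/np.linalg.norm(r)
def onplane(p,uv,z):
    o,r=ray(p,uv); return o+r*(z-o[2])/r[2]
def proj(p,X):
    c=R.from_quat(p["orientation"]).inv().apply(np.array(X,float)-p["position"])
    s=c[:2]/c[2]; s=s*(1+p["k1"]*(s@s)); K=np.array(p["K"]); return np.array([K[0,0]*s[0]+K[0,2],K[1,1]*s[1]+K[1,2]])
def tri(p1,u1,p2,u2):
    o1,a=ray(p1,u1);o2,b=ray(p2,u2)
    t=np.linalg.lstsq(np.c_[a,-b],o2-o1,rcond=None)[0]
    q1=o1+t[0]*a;q2=o2+t[1]*b; return (q1+q2)/2,np.linalg.norm(q1-q2)
def snap(n,f):
    p=cam(n);im=arm.get_image(n);cv2.imwrite(f"pics/{f}.png",im[:,:,::-1]);np.save(f"pics/{f}.npy",im);return p,im
E
python3 - <<'E'
from h import *
import json
for n in ["scene","side","wrist"]:
    p,im=snap(n,n+"0"); print(n,p)
    json.dump({k:np.array(v).tolist() for k,v in p.items()},open(f"pics/{n}0.json","w"))
s=arm.read_state();print(s["clock"],s["position"],s["ee_rot"],s["gripper_width"])
E
```

```text
scene {'K': array([[439.83275981,   0.        , 279.88823603],
       [  0.        , 439.83275981, 209.57514592],
       [  0.        ,   0.        ,   1.        ]]), 'k1': -0.05632626209618014, 'position': array([ 16.89764244, 642.03394329, 416.80646363]), 'orientation': array([-0.26139239,  0.80068164, -0.51019373,  0.17402669])}
side {'K': array([[396.39614464,   0.        , 281.03158839],
       [  0.        , 396.39614464, 201.82418326],
       [  0.        ,   0.        ,   1.        ]]), 'k1': -0.1080741728037619, 'position': array([223.98934108, 784.40737327, 587.02804278]), 'orientation': array([-0.14910602,  0.86125564, -0.47865147,  0.08305952])}
wrist {'K': array([[373.5896725 ,   0.        , 276.4151257 ],
       [  0.        , 373.5896725 , 205.40086489],
       [  0.        ,   0.        ,   1.        ]]), 'k1': -0.004090403502331413, 'position': array([625.26920535, -68.98089398, 373.97260647]), 'orientation': array([ 5.83386570e-04,  9.90646406e-01,  1.36445258e-01, -1.43171885e-03])}
0.15 [6.24561094e+02 1.64320695e-02 2.30464055e+02] [-7.07065884e-01  7.07147173e-01  5.53171742e-04 -6.36071185e-04] 85.24229593880581
```

```bash
python3 -c "
import cv2,numpy as np
a=[cv2.imread(f'pics/{n}0.png') for n in('scene','wrist')]
cv2.imwrite('pics/m0.png',cv2.resize(np.hstack(a),(800,300)))"
```

```text
(no output)
```

View pics/scene0.png

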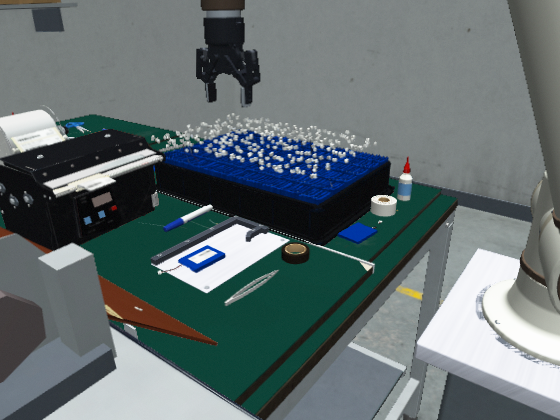

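View pics/wrist0.png

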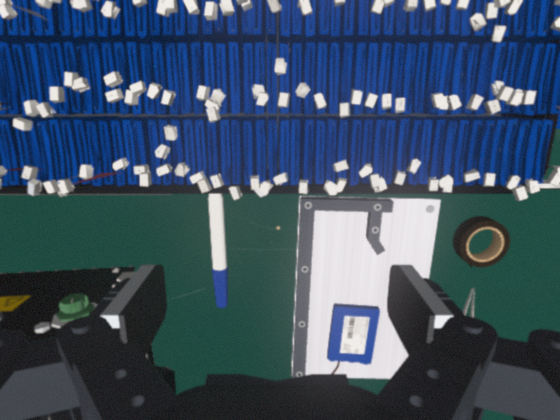

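The scene view shows the nest at about (215,255), with the pack at (202,260) on it and the tall blue battery tray behind the stop. In the wrist view, image right is world −x and image down is world +y. The rail runs down x≈305 and the stop across y≈205. The lip is at (375,230), the pack at (353,335), the tape at (482,242) and the tweezers at about (470,300).

```bash
cat > meas.py <<'E'
from h import *
def pack(im,p,roi,z=13,minA=300):
    hsv=cv2.cvtColor(im,cv2.COLOR_RGB2HSV)
    m=cv2.inRange(hsv,(105,130,50),(130,255,255)); k=np.zeros_like(m);x0,y0,x1,y1=roi;k[y0:y1,x0:x1]=1;m=m*k
    m=cv2.morphologyEx(m,cv2.MORPH_OPEN,np.ones((3,3)))
    c=max(cv2.findContours(m,cv2.RETR_EXTERNAL,cv2.CHAIN_APPROX_NONE)[0],key=cv2.contourArea)
    h=cv2.convexHull(c)[:,0,:]
    pts=np.array([onplane(p,u,z)[:2] for u in c[:,0,:].astype(float)])
    r=cv2.minAreaRect(pts.astype(np.float32))
    return c[:,0,:],r,cv2.boxPoints(r)
E
python3 - <<'E'
from meas import *
import json
P={n:json.load(open(f"pics/{n}0.json")) for n in("scene","side","wrist")}
im={n:np.load(f"pics/{n}0.npy") for n in P}
c,r,b=pack(im["wrist"],P["wrist"],(315,290,392,375)); print("wrist pack",r,b.round(1).tolist())
print("px box",cv2.boxPoints(cv2.minAreaRect(c.astype(np.float32))).round(1).tolist())
for n,uv in [("corner",(313,212)),("railtopcorner in",(313,212)),("tape",(482,242)),("tw1",(473,290)),("lip end",(379,250)),("plateR top",(440,199)),("box edge",(300,188)),("box front near",(555,190))]:
    print(n,*[onplane(P["wrist"],uv,z)[:2].round(1) for z in(4,16,60)])
for n in("scene","side"): print(n,proj(P[n],onplane(P["wrist"],(353,335),13)))
a=cv2.resize(im["wrist"][185:390,285:450],None,fx=2.9,fy=2.9,interpolation=cv2.INTER_CUBIC)
u=proj(P["side"],onplane(P["wrist"],(353,300),4)).astype(int);print(u)
q=im["side"][max(0,u[1]-75):u[1]+75,max(0,u[0]-80):u[0]+80];print("side crop origin",u-[80,75])
q=cv2.resize(q,(320,300),interpolation=cv2.INTER_CUBIC)
o=np.zeros((600,800,3),np.uint8);o[:a.shape[0],:a.shape[1]]=a[:600,:];o[:300,480:]=q
u=proj(P["scene"],onplane(P["wrist"],(353,300),4)).astype(int);print("scene origin",u-[80,75])
q=im["scene"][u[1]-75:u[1]+75,u[0]-80:u[0]+80];o[300:,480:]=cv2.resize(q,(320,300),interpolation=cv2.INTER_CUBIC)
cv2.imwrite("pics/m1.png",o[:,:,::-1])
E
```

```text
wrist pack ((539.8077392578125, 182.46713256835938), (68.76051330566406, 48.866153717041016), 85.76388549804688) [[512.9000244140625, 150.0], [561.5999755859375, 146.39999389648438], [566.7000122070312, 214.89999389648438], [518.0, 218.60000610351562]]
px box [[327.3999938964844, 358.70001220703125], [334.29998779296875, 303.70001220703125], [378.5, 309.20001220703125], [371.6000061035156, 364.20001220703125]]
corner [586.4  42.1] [587.7  38.5] [592.3  25.2]
railtopcorner in [586.4  42.1] [587.7  38.5] [592.3  25.2]
tape [406.1  75.6] [413.3  70.9] [439.3  53.7]
tw1 [407.7 132.1] [414.7 125.6] [440.6 101.7]
lip end [515.   84.4] [518.5  79.5] [531.7  61.2]
plateR top [456.4  28.4] [461.9  25.2] [482.   13.6]
box edge [600.3  16.6] [601.1  13.8] [604.1   3.6]
box front near [339.6  19. ] [348.9  16.2] [382.9   5.7]
scene [201.69028047 255.9541893 ]
side [238.54886346 261.53445975]
[245 254]
side crop origin [165 179]
scene origin [136 176]
```

View pics/m1.png

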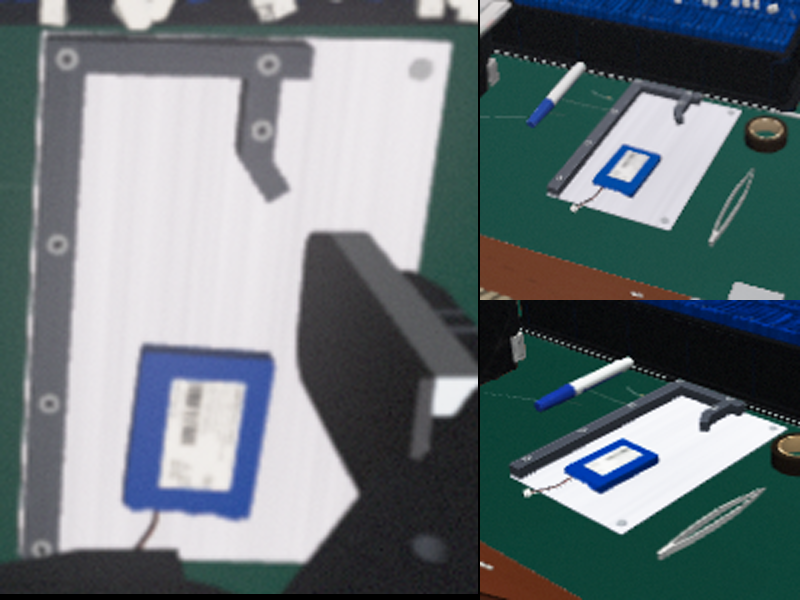

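The mosaic shows the rail's inner top edge running from crop (86,73) to (62,548), and the stop's inner edge at crop y≈73. The lip's inner face is at crop x≈238. The pack lies about 4° off the rail and well outside the pocket. Next I compute the poses and check the heights across views.

```bash
python3 - <<'E'
from meas import *
import json
P={n:json.load(open(f"pics/{n}0.json")) for n in("scene","side","wrist")}
im={n:np.load(f"pics/{n}0.npy") for n in P}
W=P["wrist"]
px=lambda u,v:(285+(u+.5)/2.9-.5,185+(v+.5)/2.9-.5)
C=onplane(W,px(86,73),16)[:2];B=onplane(W,px(62,548),16)[:2];L=onplane(W,px(238,75),16)[:2]
d=(B-C)/np.linalg.norm(B-C);print("corner",C,"rail end",B,"len",np.linalg.norm(B-C),"ang from y deg (+=toward +x)",np.degrees(np.arctan2(d[0],d[1])),"pocket w",np.linalg.norm(L-C),L)
ex=np.array([d[1],-d[0]])
pk={}
for n,roi in(("scene",(170,235,240,285)),("side",(215,240,265,285)),("wrist",(315,290,392,375))):
    c,r,b=pack(im[n],P[n],roi);pk[n]=c
    b=(b-C);print(n,"size",np.round(r[1],1),"ctr world",np.round(r[0],1),"nest",np.round([(np.array(r[0])-C)@ex,(np.array(r[0])-C)@d],1),"box",np.c_[b@ex,b@d].round(1).tolist())
# heights: top corners; side crop scale2 origin(165,179); scene crop origin (136,176)
wr=[px(141,347),px(271,357),px(248,516)]
sd=[(165+(u-480)/2,179+v/2) for u,v in[(627,145),(661,157),(634,188)]]
sc=[(136+(u-480)/2,176+(v-300)/2) for u,v in[(627,440),(657,456),(590,485)]]
for i in range(3):
    print("pack",i,*[np.r_[tri(W,wr[i],P[n],s[i])[0],tri(W,wr[i],P[n],s[i])[1]].round(1) for n,s in(("side",sd),("scene",sc))])
print("plate corner near",tri(W,px(452,42),P["side"],(165+(741-480)/2,179+109/2)))
E
```

```text
corner [586.40426022  36.20828241] rail end [590.61765659 230.93221301] len 194.76950957177627 ang from y deg (+=toward +x) 1.2395608670341332 pocket w 52.46927703147703 [533.94117452  37.01430384]
scene size [74.6 56.9] ctr world [534.2 186.6] nest [-55.4 149.2] box [[-85.7, 113.4], [-28.8, 110.6], [-25.1, 185.0], [-82.0, 187.9]]
side size [71.8 51.8] ctr world [537.3 188.3] nest [-52.3 151. ] box [[-80.2, 116.6], [-28.5, 113.7], [-24.5, 185.3], [-76.2, 188.3]]
wrist size [68.8 48.9] ctr world [539.8 182.5] nest [-49.7 145.2] box [[-75.9, 112.2], [-27.1, 109.6], [-23.6, 178.3], [-72.4, 180.8]]
pack 0 [559.4 145.7   8.    5.3] [560.5 144.5   9.4   4.2]
pack 1 [5.118e+02 1.513e+02 7.900e+00 4.000e-01] [513.1 150.2  10.5   0.8]
pack 2 [516.8 216.5  14.9   2.9] [519.8 221.7  13.1   7.1]
plate corner near (array([455.98278814,  28.61801208,   3.90844061]), np.float64(0.3725237403983348))
```

```bash
python3 -m handwheel '[{"x":-0.0925,"y":0.1144,"z":-0.0625,"az":-0.0138},{"x":-0.0925,"y":0.1144,"z":-0.0625},{"x":-0.0925,"y":0.1144,"z":-0.0625},{"x":-0.0925,"y":0.1144,"z":-0.0625},{"x":-0.0925,"y":0.1144,"z":-0.0625},{"x":-0.0925,"y":0.1144,"z":-0.0625},{"x":-0.0925,"y":0.1144,"z":-0.0625},{"x":-0.0925,"y":0.1144,"z":-0.0625}]' -1
python3 -m handwheel '[{"z":-0.05},{"z":-0.1},{"z":-0.1},{"z":-0.1},{"z":-0.1},{"z":-0.05},{},{}]'
```

```text
invalid input at $[0]: expected keys x, y, z, ax, ay, az
invalid input at $[0]: expected keys x, y, z, ax, ay, az
```

```bash
python3 -m handwheel '[{"x":-0.0925,"y":0.1144,"z":-0.0625,"ax":0,"ay":0,"az":-0.0138},{"x":-0.0925,"y":0.1144,"z":-0.0625,"ax":0,"ay":0,"az":0},{"x":-0.0925,"y":0.1144,"z":-0.0625,"ax":0,"ay":0,"az":0},{"x":-0.0925,"y":0.1144,"z":-0.0625,"ax":0,"ay":0,"az":0},{"x":-0.0925,"y":0.1144,"z":-0.0625,"ax":0,"ay":0,"az":0},{"x":-0.0925,"y":0.1144,"z":-0.0625,"ax":0,"ay":0,"az":0},{"x":-0.0925,"y":0.1144,"z":-0.0625,"ax":0,"ay":0,"az":0},{"x":-0.0925,"y":0.1144,"z":-0.0625,"ax":0,"ay":0,"az":0}]' -1
python3 -m handwheel '[{"x":0,"y":0,"z":-0.05,"ax":0,"ay":0,"az":0},{"x":0,"y":0,"z":-0.1,"ax":0,"ay":0,"az":0},{"x":0,"y":0,"z":-0.1,"ax":0,"ay":0,"az":0},{"x":0,"y":0,"z":-0.1,"ax":0,"ay":0,"az":0},{"x":0,"y":0,"z":-0.1,"ax":0,"ay":0,"az":0},{"x":0,"y":0,"z":-0.05,"ax":0,"ay":0,"az":0},{"x":0,"y":0,"z":0,"ax":0,"ay":0,"az":0},{"x":0,"y":0,"z":0,"ax":0,"ay":0,"az":0}]'
```

```text
clock: 0.95
position: [476.0, 183.8, 130.7]
ee_rot: [-0.699, 0.715, 0.0, -0.0]
contact_force: [0.0, -0.4, -0.3]
gripper_width: 0.3
grasp_force: 0.0
clock: 1.75
position: [477.5, 183.1, 31.7]
ee_rot: [-0.699, 0.715, -0.0, 0.0]
contact_force: [-0.2, 0.6, -0.6]
gripper_width: 0.1
grasp_force: 0.0
```

```bash
python3 - <<'E'
from h import *
import json
p,w=snap("wrist","w1");json.dump({k:np.array(v).tolist() for k,v in p.items()},open("pics/w1.json","w"))
ps,s=snap("side","s1")
st=arm.read_state();print(st["position"],R.from_quat(st["ee_rot"]).as_matrix().round(3).tolist())
u=proj(ps,[520,180,10]).astype(int);print(u)
q=cv2.resize(s[u[1]-110:u[1]+70,u[0]-90:u[0]+90],(400,400),interpolation=cv2.INTER_CUBIC);o=np.zeros((400,800,3),np.uint8);o[:,400:]=q;o[:300,:400]=cv2.resize(w,(400,300));cv2.imwrite("pics/m2.png",o[:,:,::-1])
E
```

```text
[477.74525099 183.48097971  32.28648483] [[-0.022, -1.0, 0.002], [-1.0, 0.022, 0.001], [-0.001, -0.002, -1.0]]
[246 263]
```

View pics/m2.png

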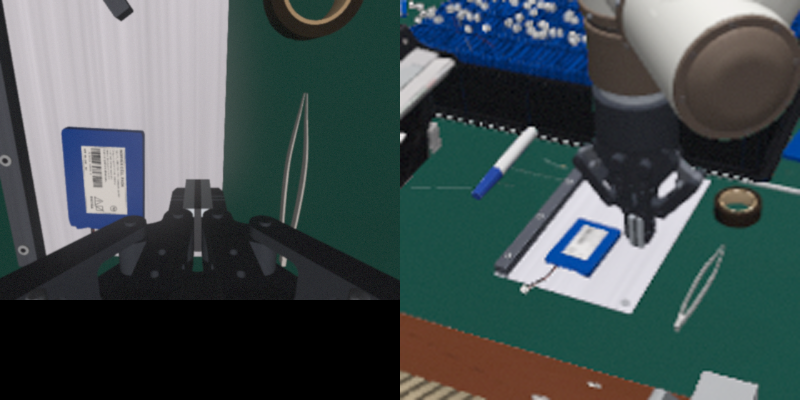

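The wrist view shows the pack at full-frame columns 90–200 and rows 178–320. The shut fingertips are at about column 277, clear to the right of it, over bare plate. The rail runs down the left edge, and the tweezers lie clear to the right. I'll refine the pack pose from here.

```bash
python3 - <<'E'
from meas import *
import json
p=json.load(open("pics/w1.json"));im=np.load("pics/w1.npy")
c,r,b=pack(im,p,(70,165,215,335))
print(np.round(r[0],1),np.round(r[1],1),r[2],b.round(1).tolist())
g=cv2.cvtColor(im,cv2.COLOR_RGB2GRAY)
for v in(120,180,225): # rail inner edge (top z16) along row
    print(v,g[v,0:60:3].tolist())
print("tip row 255-270 gray",[g[v,240:315:3].tolist() for v in(256,270)])
E
```

```text
[539.4 182.2] [70. 50.] 85.86627960205078 [[511.8999938964844, 149.0], [561.7999877929688, 145.39999389648438], [566.7999877929688, 215.3000030517578], [517.0, 218.89999389648438]]
120 [71, 78, 59, 33, 38, 37, 35, 36, 165, 193, 190, 188, 191, 192, 193, 198, 200, 203, 201, 195]
180 [72, 74, 73, 76, 72, 74, 44, 30, 34, 35, 38, 101, 191, 190, 190, 188, 192, 193, 194, 198]
225 [142, 82, 33, 47, 137, 117, 75, 73, 74, 40, 36, 34, 35, 38, 163, 189, 188, 187, 190, 190]
tip row 255-270 gray [[185, 185, 186, 189, 182, 181, 177, 87, 86, 84, 82, 59, 62, 60, 84, 80, 81, 81, 162, 187, 186, 184, 185, 181, 88], [158, 58, 57, 60, 61, 61, 74, 81, 81, 80, 80, 57, 56, 52, 77, 77, 74, 79, 73, 47, 48, 43, 45, 44, 50]]
```

```bash
python3 -m handwheel '[{"x":0,"y":0,"z":-0.06,"ax":0,"ay":0,"az":0},{"x":0,"y":0,"z":-0.06,"ax":0,"ay":0,"az":0},{"x":0,"y":0,"z":0,"ax":0,"ay":0,"az":0},{"x":0.025,"y":0,"z":0,"ax":0,"ay":0,"az":0},{"x":0.025,"y":0,"z":0,"ax":0,"ay":0,"az":0},{"x":0.025,"y":0,"z":0,"ax":0,"ay":0,"az":0},{"x":0.025,"y":0,"z":0,"ax":0,"ay":0,"az":0},{"x":0.02,"y":0,"z":0,"ax":0,"ay":0,"az":0}]'
python3 -m handwheel '[{"x":0.025,"y":0,"z":0,"ax":0,"ay":0,"az":0},{"x":0.025,"y":0,"z":0,"ax":0,"ay":0,"az":0},{"x":0.025,"y":0,"z":0,"ax":0,"ay":0,"az":0},{"x":0.02,"y":0,"z":0,"ax":0,"ay":0,"az":0},{"x":0.02,"y":0,"z":0,"ax":0,"ay":0,"az":0},{"x":0,"y":0,"z":0,"ax":0,"ay":0,"az":0},{"x":0,"y":0,"z":0,"ax":0,"ay":0,"az":0},{"x":0,"y":0,"z":0,"ax":0,"ay":0,"az":0}]'
python3 - <<'E'
from meas import *
import json
# rail from w1, base edge z=4
p=json.load(open("pics/w1.json"))
for u in((23,120),(33.5,180),(41,225)): print("rail",onplane(p,u,4).round(1))
p,im=snap("wrist","w2");json.dump({k:np.array(v).tolist() for k,v in p.items()},open("pics/w2.json","w"))
c,r,b=pack(im,p,(60,100,270,335))
print(np.round(r[0],1),np.round(r[1],1),r[2],b.round(1).tolist())
E
```

```text
clock: 2.65
position: [501.7, 183.2, 7.5]
ee_rot: [-0.699, 0.715, -0.0, 0.0]
contact_force: [0.5, 0.6, -0.6]
gripper_width: -0.0
grasp_force: 0.0
clock: 3.45
position: [523.8, 183.0, 7.3]
ee_rot: [-0.699, 0.715, 0.0, -0.0]
contact_force: [0.3, -0.1, -0.5]
gripper_width: -0.3
grasp_force: 0.0
rail [590.2 120.    4. ]
rail [590.9 147.4   4. ]
rail [591.7 169.6   4. ]
[557.6 175.8] [52.5 50.2] 88.62787628173828 [[531.9000244140625, 150.10000610351562], [582.0, 148.89999389648438], [583.2999877929688, 201.39999389648438], [533.2000122070312, 202.60000610351562]]
```

View pics/w2.png

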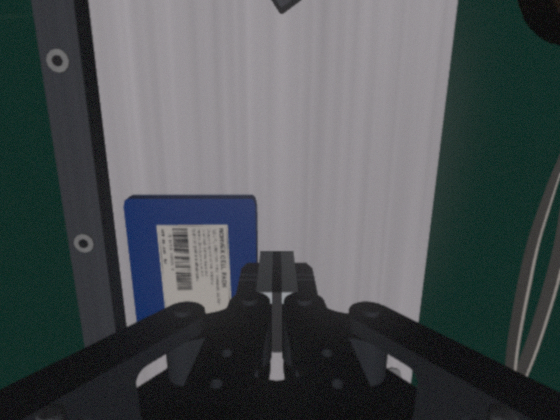

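The wrist view shows the pack parallel to the rail. Its left side is at column 125–133 against the rail base at about 105–125, so a gap of roughly 7 mm remains. The fingertip is flat on its near side at (277,260).

```bash
python3 -m handwheel '[{"x":0.01,"y":0,"z":0,"ax":0,"ay":0,"az":0},{"x":0.01,"y":0,"z":0,"ax":0,"ay":0,"az":0},{"x":0.01,"y":0,"z":0,"ax":0,"ay":0,"az":0},{"x":0.005,"y":0,"z":0,"ax":0,"ay":0,"az":0},{"x":0,"y":0,"z":0,"ax":0,"ay":0,"az":0},{"x":0,"y":0,"z":0,"ax":0,"ay":0,"az":0},{"x":0,"y":0,"z":0,"ax":0,"ay":0,"az":0},{"x":0,"y":0,"z":0,"ax":0,"ay":0,"az":0}]'
python3 - <<'E'
from meas import *
p,im=snap("wrist","w3")
c,r,b=pack(im,p,(60,100,270,335))
print(np.round(r[0],1),np.round(r[1],1),r[2],b.round(1).tolist())
g=cv2.cvtColor(im,cv2.COLOR_RGB2GRAY)
for v in(150,215,250,290): print(v,g[v,60:160:3].tolist())
E
```

```text
clock: 4.3
position: [531.0, 183.1, 7.3]
ee_rot: [-0.699, 0.715, -0.0, 0.0]
contact_force: [-0.9, 0.0, -0.3]
gripper_width: -0.1
grasp_force: 0.0
[564.2 175.7] [52.9 50.6] 88.53304290771484 [[538.2000122070312, 149.89999389648438], [588.9000244140625, 148.60000610351562], [590.2000122070312, 201.5], [539.5999755859375, 202.8000030517578]]
150 [33, 35, 32, 31, 36, 55, 55, 53, 54, 56, 52, 55, 54, 56, 56, 56, 58, 53, 31, 29, 32, 56, 141, 143, 141, 139, 142, 142, 141, 144, 145, 145, 147, 146]
215 [33, 38, 32, 33, 37, 29, 35, 34, 55, 57, 52, 60, 52, 55, 55, 55, 52, 58, 58, 50, 30, 37, 40, 46, 43, 45, 53, 44, 51, 49, 45, 48, 50, 52]
250 [36, 39, 38, 37, 32, 39, 37, 36, 36, 43, 56, 53, 59, 92, 101, 102, 81, 56, 56, 54, 56, 46, 31, 34, 42, 45, 43, 45, 45, 48, 48, 40, 52, 57]
290 [34, 38, 34, 32, 40, 27, 36, 34, 40, 39, 35, 37, 52, 51, 54, 52, 57, 51, 57, 57, 55, 52, 55, 35, 33, 38, 47, 44, 41, 44, 51, 45, 52, 53]
```

```bash
python3 -m handwheel '[{"x":0.005,"y":0,"z":0,"ax":0,"ay":0,"az":0},{"x":0.003,"y":0,"z":0,"ax":0,"ay":0,"az":0},{"x":0,"y":0,"z":0,"ax":0,"ay":0,"az":0},{"x":0,"y":0,"z":0,"ax":0,"ay":0,"az":0},{"x":0,"y":0,"z":0,"ax":0,"ay":0,"az":0},{"x":0,"y":0,"z":0,"ax":0,"ay":0,"az":0},{"x":0,"y":0,"z":0,"ax":0,"ay":0,"az":0},{"x":0,"y":0,"z":0,"ax":0,"ay":0,"az":0}]'
python3 - <<'E'
from meas import *
p,im=snap("wrist","w4")
c,r,b=pack(im,p,(60,100,270,335))
print(np.round(r[0],1),np.round(r[1],1),r[2],b.round(1).tolist())
E
```

```text
clock: 5.15
position: [532.1, 182.9, 7.2]
ee_rot: [-0.699, 0.715, 0.0, -0.0]
contact_force: [-3.4, 1.9, 2.0]
gripper_width: -0.2
grasp_force: 2.0
[565.  175.5] [52.  50.5] 88.4837875366211 [[539.0, 150.10000610351562], [589.5, 148.8000030517578], [590.9000244140625, 200.8000030517578], [540.4000244140625, 202.10000610351562]]
```

```bash
python3 -m handwheel '[{"x":-0.04,"y":0,"z":0,"ax":0,"ay":0,"az":0},{"x":-0.04,"y":0,"z":0,"ax":0,"ay":0,"az":0},{"x":0,"y":0,"z":0.1,"ax":0,"ay":0,"az":0},{"x":0,"y":0,"z":0.1,"ax":0,"ay":0,"az":0},{"x":0.064,"y":0.084,"z":0,"ax":0,"ay":0,"az":0},{"x":0.064,"y":0.084,"z":0,"ax":0,"ay":0,"az":0},{"x":0.064,"y":0.084,"z":0,"ax":0,"ay":0,"az":0},{"x":0.064,"y":0.084,"z":0,"ax":0,"ay":0,"az":0}]'
python3 - <<'E'
from meas import *
p,im=snap("wrist","w5"); ps,s=snap("side","s5")
c,r,b=pack(im,p,(100,20,450,300)); print(np.round(r[0],1),np.round(r[1],1),r[2],b.round(1).tolist())
u=proj(ps,[560,190,10]).astype(int)
q=cv2.resize(s[u[1]-90:u[1]+90,u[0]-90:u[0]+90],(400,400),interpolation=cv2.INTER_CUBIC);o=np.zeros((400,800,3),np.uint8);o[:,400:]=q;o[:300,:400]=cv2.resize(im,(400,300));cv2.imwrite("pics/m5.png",o[:,:,::-1])
E
```

```text
clock: 6.0
position: [568.2, 250.9, 47.6]
ee_rot: [-0.699, 0.715, -0.0, 0.001]
contact_force: [0.5, -1.2, -0.1]
gripper_width: -0.1
grasp_force: 0.0
[565.3 185.1] [70.4 50. ] 88.55236053466797 [[539.4000244140625, 150.5], [589.4000244140625, 149.3000030517578], [591.2000122070312, 219.6999969482422], [541.2000122070312, 220.89999389648438]]
```

View pics/m5.png

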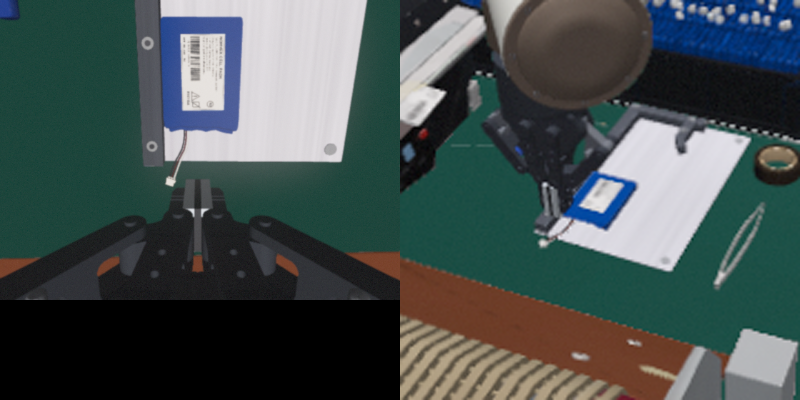

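The pack lies flat along the rail with no plate showing between them. Its front is at y≈149, far outside the pocket mouth (y≈81). The fingertip is behind its rear end, just right of the leads. Next I slide it along the rail.

```bash
python3 -m handwheel '[{"x":0,"y":0,"z":-0.1,"ax":0,"ay":0,"az":0},{"x":0,"y":0,"z":-0.1,"ax":0,"ay":0,"az":0},{"x":0,"y":0,"z":0,"ax":0,"ay":0,"az":0},{"x":-0.0008,"y":-0.035,"z":0,"ax":0,"ay":0,"az":0},{"x":-0.0008,"y":-0.035,"z":0,"ax":0,"ay":0,"az":0},{"x":-0.0008,"y":-0.035,"z":0,"ax":0,"ay":0,"az":0},{"x":-0.0008,"y":-0.035,"z":0,"ax":0,"ay":0,"az":0},{"x":-0.0008,"y":-0.035,"z":0,"ax":0,"ay":0,"az":0}]'
python3 -m handwheel '[{"x":-0.0008,"y":-0.035,"z":0,"ax":0,"ay":0,"az":0},{"x":-0.0008,"y":-0.035,"z":0,"ax":0,"ay":0,"az":0},{"x":-0.0008,"y":-0.035,"z":0,"ax":0,"ay":0,"az":0},{"x":-0.0008,"y":-0.035,"z":0,"ax":0,"ay":0,"az":0},{"x":-0.0008,"y":-0.035,"z":0,"ax":0,"ay":0,"az":0},{"x":0,"y":0,"z":0,"ax":0,"ay":0,"az":0},{"x":0,"y":0,"z":0,"ax":0,"ay":0,"az":0},{"x":0,"y":0,"z":0,"ax":0,"ay":0,"az":0}]'
python3 - <<'E'
from meas import *
p,im=snap("wrist","w6")
c,r,b=pack(im,p,(100,100,450,335)); print(np.round(r[0],1),np.round(r[1],1),r[2],b.round(1).tolist())
E
```

```text
clock: 6.9
position: [567.1, 214.6, 7.9]
ee_rot: [-0.699, 0.715, -0.0, 0.0]
contact_force: [-0.1, 1.5, 0.3]
gripper_width: -0.5
grasp_force: 0.2
clock: 7.7
position: [566.2, 180.4, 7.3]
ee_rot: [-0.699, 0.715, -0.0, -0.0]
contact_force: [-1.1, -1.1, 0.4]
gripper_width: -0.2
grasp_force: 0.0
[564.1 138. ] [53.4 50. ] 88.56851959228516 [[538.4000244140625, 111.9000015258789], [588.4000244140625, 110.69999694824219], [589.7000122070312, 164.10000610351562], [539.7999877929688, 165.3000030517578]]
```

View pics/w6.png

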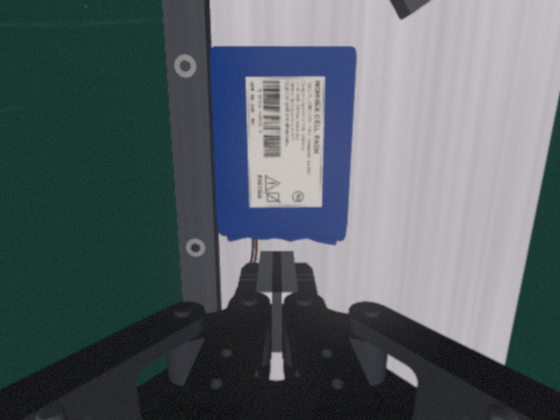

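The wrist view shows the pack still flat along the rail, at columns 212–355 and rows 45–242. The fingertip is against its rear at about row 250, and the lip end shows at (405,8).

```bash
python3 -m handwheel '[{"x":-0.0008,"y":-0.035,"z":0,"ax":0,"ay":0,"az":0},{"x":-0.0008,"y":-0.035,"z":0,"ax":0,"ay":0,"az":0},{"x":-0.0008,"y":-0.035,"z":0,"ax":0,"ay":0,"az":0},{"x":-0.0008,"y":-0.035,"z":0,"ax":0,"ay":0,"az":0},{"x":-0.0008,"y":-0.035,"z":0,"ax":0,"ay":0,"az":0},{"x":-0.0006,"y":-0.025,"z":0,"ax":0,"ay":0,"az":0},{"x":0,"y":0,"z":0,"ax":0,"ay":0,"az":0},{"x":0,"y":0,"z":0,"ax":0,"ay":0,"az":0}]'
python3 - <<'E'
from meas import *
p,im=snap("wrist","w7")
c,r,b=pack(im,p,(100,20,450,335)); print(np.round(r[0],1),np.round(r[1],1),r[2],b.round(1).tolist())
E
```

```text
clock: 8.55
position: [565.3, 140.1, 7.3]
ee_rot: [-0.699, 0.715, -0.0, -0.0]
contact_force: [-1.0, 0.4, 0.2]
gripper_width: -0.1
grasp_force: 0.0
[562.5  89.6] [71.2 50.3] 88.52803039550781 [[536.4000244140625, 54.70000076293945], [586.7000122070312, 53.400001525878906], [588.5999755859375, 124.5999984741211], [538.2999877929688, 125.9000015258789]]
```

View pics/w7.png

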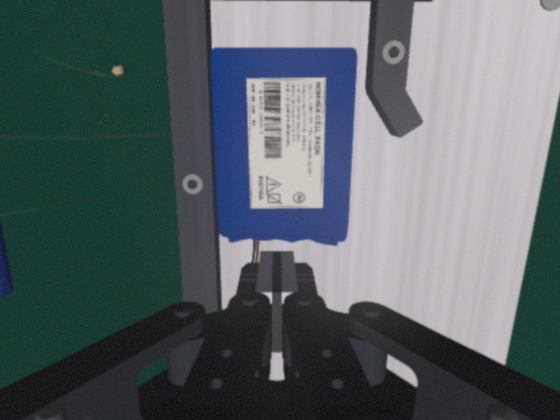

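The pack has entered the pocket between rail and lip. Its front is at row 47 and the stop face at about row 1, so about 17 mm remain.

```bash
python3 -m handwheel '[{"x":-0.0005,"y":-0.02,"z":0,"ax":0,"ay":0,"az":0},{"x":-0.0005,"y":-0.02,"z":0,"ax":0,"ay":0,"az":0},{"x":-0.0004,"y":-0.02,"z":0,"ax":0,"ay":0,"az":0},{"x":-0.0002,"y":-0.01,"z":0,"ax":0,"ay":0,"az":0},{"x":0,"y":0,"z":0,"ax":0,"ay":0,"az":0},{"x":0,"y":0,"z":0,"ax":0,"ay":0,"az":0},{"x":0,"y":0,"z":0,"ax":0,"ay":0,"az":0},{"x":0,"y":0,"z":0,"ax":0,"ay":0,"az":0}]'
python3 - <<'E'
from meas import *
p,im=snap("wrist","w8")
c,r,b=pack(im,p,(100,0,450,335)); print(np.round(r[0],1),np.round(r[1],1),r[2],b.round(1).tolist(),c.min(0),c.max(0))
g=cv2.cvtColor(im,cv2.COLOR_RGB2GRAY)
for u in(230,285,340): print(u,g[15:60:1,u].tolist())
E
```

```text
clock: 9.4
position: [564.9, 126.3, 7.3]
ee_rot: [-0.699, 0.715, 0.0, -0.0]
contact_force: [0.3, 0.4, -0.5]
gripper_width: 0.2
grasp_force: 0.0
[562.   76.3] [71.1 50.5] 88.17947387695312 [[535.5999755859375, 41.599998474121094], [586.0999755859375, 40.0], [588.2999877929688, 111.0], [537.9000244140625, 112.5999984741211]] [211  50] [356 244]
230 [73, 75, 74, 72, 73, 74, 74, 76, 72, 75, 72, 76, 72, 75, 74, 72, 69, 73, 74, 75, 75, 74, 65, 48, 40, 43, 46, 100, 169, 189, 192, 190, 191, 178, 134, 83, 61, 60, 60, 58, 61, 58, 59, 60, 57]
285 [78, 75, 73, 75, 74, 75, 77, 76, 76, 77, 80, 78, 76, 76, 76, 76, 78, 76, 78, 77, 76, 78, 71, 60, 47, 44, 51, 88, 152, 188, 196, 196, 198, 182, 139, 87, 68, 66, 67, 69, 65, 69, 69, 67, 67]
340 [68, 71, 72, 73, 70, 71, 76, 75, 75, 73, 74, 76, 75, 73, 73, 73, 76, 74, 75, 78, 76, 76, 69, 59, 51, 44, 48, 59, 110, 171, 186, 192, 190, 180, 134, 84, 65, 63, 65, 65, 65, 64, 61, 66, 63]
```

```bash
python3 -m handwheel '[{"x":0,"y":-0.005,"z":0,"ax":0,"ay":0,"az":0},{"x":0,"y":-0.005,"z":0,"ax":0,"ay":0,"az":0},{"x":0,"y":-0.005,"z":0,"ax":0,"ay":0,"az":0},{"x":0,"y":0,"z":0,"ax":0,"ay":0,"az":0},{"x":0,"y":0,"z":0,"ax":0,"ay":0,"az":0},{"x":0,"y":0,"z":0,"ax":0,"ay":0,"az":0},{"x":0,"y":0,"z":0,"ax":0,"ay":0,"az":0},{"x":0,"y":0,"z":0,"ax":0,"ay":0,"az":0}]'
python3 - <<'E'
from meas import *
p,im=snap("wrist","w9")
c,r,b=pack(im,p,(100,0,450,335)); print(np.round(r[0],1),np.round(r[1],1),r[2],b.round(1).tolist(),c.min(0),c.max(0))
g=cv2.cvtColor(im,cv2.COLOR_RGB2GRAY)
for u in(230,285,340): print(u,g[30:60:1,u].tolist())
E
```

```text
clock: 10.25
position: [564.9, 123.3, 7.3]
ee_rot: [-0.699, 0.715, 0.0, -0.0]
contact_force: [-0.2, 0.6, -1.0]
gripper_width: 0.2
grasp_force: 0.0
[561.9  73.4] [71.5 50.6] 88.21167755126953 [[535.5999755859375, 38.5], [586.0999755859375, 36.900001525878906], [588.2999877929688, 108.4000015258789], [537.7999877929688, 110.0]] [211  50] [356 245]
230 [73, 75, 75, 77, 73, 71, 75, 75, 73, 74, 75, 75, 75, 71, 77, 74, 74, 64, 46, 45, 44, 53, 54, 58, 56, 55, 53, 51, 53, 55]
285 [74, 76, 75, 73, 75, 75, 77, 74, 73, 75, 76, 76, 77, 76, 73, 73, 75, 69, 55, 42, 48, 58, 64, 58, 59, 60, 59, 55, 59, 62]
340 [72, 74, 72, 72, 72, 72, 74, 72, 74, 78, 75, 73, 75, 74, 73, 75, 76, 76, 58, 48, 46, 52, 59, 61, 61, 63, 61, 59, 56, 61]
```

```bash
python3 -m handwheel '[{"x":0,"y":-0.0025,"z":0,"ax":0,"ay":0,"az":0},{"x":0,"y":-0.0025,"z":0,"ax":0,"ay":0,"az":0},{"x":0,"y":0,"z":0,"ax":0,"ay":0,"az":0},{"x":0,"y":0,"z":0,"ax":0,"ay":0,"az":0},{"x":0,"y":0,"z":0,"ax":0,"ay":0,"az":0},{"x":0,"y":0,"z":0,"ax":0,"ay":0,"az":0},{"x":0,"y":0,"z":0,"ax":0,"ay":0,"az":0},{"x":0,"y":0,"z":0,"ax":0,"ay":0,"az":0}]'
python3 - <<'E'
from meas import *
p,im=snap("wrist","w10")
c,r,b=pack(im,p,(100,0,450,335)); print(np.round(r[0],1),np.round(r[1],1),r[2],b.round(1).tolist(),c.min(0),c.max(0))
print(arm.read_state()["contact_force"])
E
```

```text
clock: 11.1
position: [565.3, 122.6, 7.4]
ee_rot: [-0.699, 0.715, -0.0, 0.0]
contact_force: [1.1, 3.0, -0.3]
gripper_width: 0.3
grasp_force: 1.5
[561.9  73.2] [71.6 50.5] 88.2597427368164 [[535.5999755859375, 38.099998474121094], [586.0999755859375, 36.599998474121094], [588.2999877929688, 108.19999694824219], [537.7999877929688, 109.69999694824219]] [212  51] [357 246]
[0.53074001 2.48655501 0.27818532]
```

Contact with the stop shows as 3 N. I back straight off along the rail, raise the tool, and inspect.

```bash
python3 -m handwheel '[{"x":0,"y":0.01,"z":0,"ax":0,"ay":0,"az":0},{"x":0,"y":0.05,"z":0,"ax":0,"ay":0,"az":0},{"x":0,"y":0.1,"z":0,"ax":0,"ay":0,"az":0},{"x":0,"y":0.05,"z":0.1,"ax":0,"ay":0,"az":0},{"x":0,"y":0,"z":0.2,"ax":0,"ay":0,"az":0},{"x":0,"y":0,"z":0.2,"ax":0,"ay":0,"az":0},{"x":0,"y":0,"z":0,"ax":0,"ay":0,"az":0},{"x":0,"y":0,"z":0,"ax":0,"ay":0,"az":0}]'
python3 - <<'E'
from meas import *
p,im=snap("wrist","w11"); ps,s=snap("side","s11")
c,r,b=pack(im,p,(150,60,450,330)); print(np.round(r[0],1),np.round(r[1],1),r[2],b.round(1).tolist(),c.min(0),c.max(0))
u=proj(p,[560,70,10]).astype(int);v=proj(ps,[520,90,10]).astype(int);print(u,v)
def crop(i,c,h,sz):
    i=cv2.copyMakeBorder(i,h,h,h,h,cv2.BORDER_CONSTANT);return cv2.resize(i[c[1]:c[1]+2*h,c[0]:c[0]+2*h],(sz,sz),interpolation=cv2.INTER_CUBIC)
cv2.imwrite("pics/m11.png",np.hstack([crop(im,u,100,400),crop(s,v,80,400)])[:,:,::-1])
E
```

```text
clock: 11.95
position: [564.9, 164.7, 108.3]
ee_rot: [-0.699, 0.715, -0.0, 0.001]
contact_force: [0.2, -0.8, -0.7]
gripper_width: -0.3
grasp_force: 0.0
[568.1  89.9] [35.8 37.8] 89.64269256591797 [[549.0999755859375, 72.0999984741211], [586.7999877929688, 71.9000015258789], [587.0999755859375, 107.69999694824219], [549.2999877929688, 107.9000015258789]] [238  60] [300 121]
[281  56] [262 240]
```

View pics/m11.png

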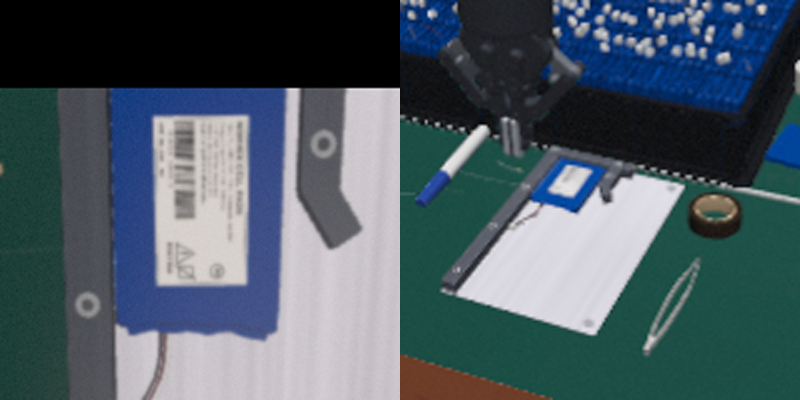

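The views show the pack seated between rail and lip, flush along the rail and lying flat. One higher view will confirm the front gap and squareness.

```bash
python3 -m handwheel '[{"x":0,"y":0,"z":0.2,"ax":0,"ay":0,"az":0},{"x":0,"y":0,"z":0.2,"ax":0,"ay":0,"az":0},{"x":0,"y":0,"z":0.2,"ax":0,"ay":0,"az":0},{"x":0,"y":-0.1,"z":0,"ax":0,"ay":0,"az":0},{"x":0,"y":-0.15,"z":0,"ax":0,"ay":0,"az":0},{"x":0,"y":-0.05,"z":0,"ax":0,"ay":0,"az":0},{"x":0,"y":0,"z":0,"ax":0,"ay":0,"az":0},{"x":0,"y":0,"z":0,"ax":0,"ay":0,"az":0}]'
python3 - <<'E'
from meas import *
p,im=snap("wrist","w12")
u=proj(p,[560,72,10]).astype(int);print(u)
c,r,b=pack(im,p,(u[0]-50,u[1]-46,u[0]+50,u[1]+60)); print(np.round(r[0],1),np.round(r[1],1),r[2],b.round(1).tolist())
cv2.imwrite("pics/m12.png",cv2.resize(im[max(0,u[1]-65):u[1]+65,u[0]-65:u[0]+65],(585,585),interpolation=cv2.INTER_CUBIC)[:,:,::-1])
E
```

```text
clock: 12.85
position: [564.8, 104.4, 226.3]
ee_rot: [-0.699, 0.715, 0.0, -0.001]
contact_force: [-0.1, 0.5, -0.7]
gripper_width: 0.4
grasp_force: 0.0
[280 140]
[561.8  72.1] [69.4 49.3] 88.98519897460938 [[536.5, 37.900001525878906], [585.7999877929688, 37.0], [587.0, 106.4000015258789], [537.7000122070312, 107.19999694824219]]
```

View pics/m12.png

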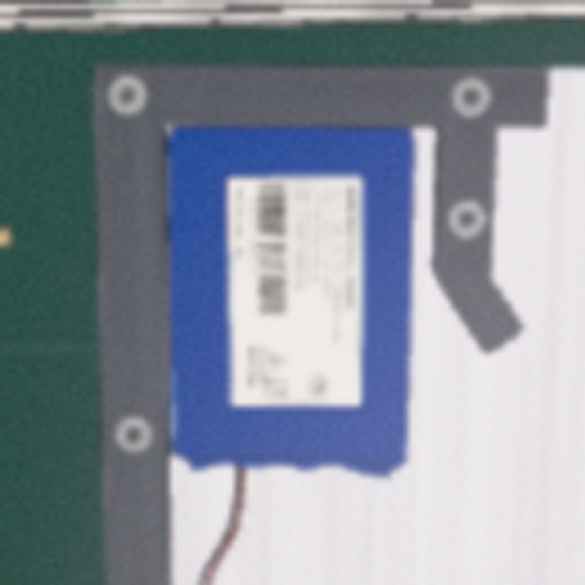

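The pack lies square in the corner, with its front edge against the stop at row 128 and its long side on the rail at column 170. It is flat and nothing touches it, so I hand in.

```bash
python3 -c "
from bench import arm
print(arm.job_done())"
```

```text
the job is handed in; nothing more can be done
None
```

The job is handed in: the pack was pushed flat onto the rail, then slid into the corner pocket against the stop, and the last picture shows it lying square and flat there with the gripper clear and no bystander touched.

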